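# Re-home the label feeder and click it forward to its mark

## Robot

A 6-joint arm with a two-finger parallel gripper is mounted at the origin on the work surface. World frame = base frame: x ahead of the robot, y to its left, z up, the work surface at z = 0. Lengths are in m, angles in rad, forces in N, time in s.
With the tool pointing down it reaches from about 0.35 to 0.975 m from the base axis. Payload 4.9 kg.
Tool frame: the origin (TCP) lies at the very end of the fingers, on their centre line; the grasp point (between the pads) lies 19 mm behind it (ctrl.grasp_offset is the distance from the TCP to the grasp point, in m); z points along the fingers, y is the line along which they close (so a half turn about z gives the same grasp; the last joint's range is limited). The gripper opens to 85 mm and grips with 20 to 120 N. Pads are 22 mm wide; open, the fingers measure 114 mm over their backs; the gripper's body (76 mm by 85 mm) begins 54 mm behind the grasp point. The pads swing forward as they close: fully open they stand 13 mm farther back than shut.
Start: joints at [-1.321, 0.053, 1.613, -0, 1.476, -0.119], TCP at [0.225, -0.583, 0.231] pointing down, gripper open.
Joint ranges: [-3.01, 3.01], [-1.01, 2.22], [0.06, 2.58], [-1.02, 4.17], [0.09, 2.62], [-3.14, 3.14]. Speed limits (rad/s): [2.57, 2.57, 3.14, 3.14, 3.14, 3.14].

## Interface

Orientations are given as a rotation vector (axis times angle).
In Python, from station import ctrl, optics gives the robot as it stands.
- The arm moves only by the shell command python3 -m handwheel 'ROWS' [OPENING] [FORCE]. ROWS is JSON, a list of rows, each an object of numbers: "tx", "ty", "tz": the shift along the tool's x, y, z in mm; "roll": the turn about the tool's z in rad. A call has 1 to 12 rows; each row shifts and turns the commanded pose from where the row before left it, along the tool's axes as they then stand; what a row does not reach is not made up. A row lasts 1/12 s, in which the tool goes at most 41.7 mm and 7.16 degrees, less where a joint would pass 70% of its speed; a pose out of reach is approached as far as the arm can. A call with a gripper value outside its range is refused whole. OPENING is the finger opening in mm, from 0 to 85.4, set as the call begins (- or left out, the last holds). The fingers move at their own pace and stop on an object; FORCE is the grip in N (left out, the last holds). Time passes only in rows, so rows that do not move let the fingers close. It gives the time, the measured TCP pose, the force, the opening and the grip force at its end, in the units of the state.
- ctrl.get_obs(): the state, without advancing time (a new reading comes with each control period).
- optics.get_image(name): name is "scene" or "top" or "wrist"; returns (picture, depth): 480x640x3 uint8, red, green, blue; 480x640 float32, m along the optical axis (not along the pixel's ray), 0 where there is no reading.
- optics.camera_params(name): a dict with "mtx" (3x3 intrinsics, pixels), "extrinsics" (4x4, takes a point from camera to world coordinates); the wrist camera has in their place "tool_from_camera" (4x4, takes a point from camera to tool coordinates, whose origin is the TCP and whose axes are the flange's). Camera axes: x right, y down, z forward; pixel columns grow to the right and rows downward; lengths in m; the calibration is good to about 2 mm. A picture is of the moment at which its call begins: read the wrist's pose just before it. camera_params takes no time and is no camera call.
- ctrl.finish_job(): hands the job in; it is judged then, once.
The state is a dict: "t": time; "q": joint angles; "dq": joint speeds; "effort": joint torques, N m; "tool_pos": TCP position; "tool_rot": TCP orientation; "contact_force": force on the tool from outside, world axes, zero at the start; "wrist_torque": the same for the moment, N m; "opening": finger opening in m; "grip_force": force on a finger pad.
Only numpy, scipy, OpenCV 4.12 (cv2) and the standard library are available. Lean on these libraries where they do the work, as an engineer would, in place of code of your own. Each camera call takes 0.05 s, during which the arm holds its last target. There are 200 camera calls.

## Task

The label feeder beside the packing line has been wound on too far. Swing its orange pawl clear of the ratchet, turn the knob back (counter-clockwise) until you feel it bear gently on the home stop without forcing it, then swing the pawl back in and turn the knob forward (clockwise) three clicks, stopping for a moment after each one, so that the pointer ends at the green mark with the pawl dropped into its tooth. Never drive the knob back against the pawl, and leave the cartons and the spare roll where they are.

Things in the scene. Friction and masses are not known exactly. Their poses are not given: they have to be found in the camera images.
- feeder: Fixed label feeder: white box 180 (x) by 355 mm (y), 50 mm high. Origin: on the bench under the knob's axis, which is its z axis; the box spans y -85 to 270, x -90 to 90 mm. On top: steel ratchet wheel (15 teeth, outer radius 43 mm, 62 to 72 mm above the bench) with the knob; orange pawl pivoted at x 46, y 45 mm; paper label roll (radius 50 mm, 84 mm high, spindle to 100 mm) at x -15, y 205 mm.
- feed_wheel (a joint): Angle of wheel and knob, rad; grows clockwise from above (forward). Pawl in: clicks at 0, 0.419, 0.838, 1.257, 1.676, where the pawl drops behind a tooth; the wheel cannot turn back past the last one. Home stop somewhere from -0.37 to -0.05 (hidden, differs, to be felt): clicks 1, 2, 3 from home are 0, 0.419, 0.838. Pointer at mark: 0.88. Friction 0.06 N m, up to 0.2 when climbing a tooth.
- knob_grip (a point): Point to grip the knob: on its axis, 100 mm above the bench. The knob is a black upright bar, 56 mm long, 16 mm thick, 80 to 114 mm above the bench, white line on top from the middle to the pointer end; pinch it across its thickness from above. Blue hub of radius 24 mm below it (top at 80 mm). For the bar's direction see the pointer.
- pointer (a point): White pointer fixed to the knob, 40 mm from the axis and 80 mm above the bench, below one end of the bar: the bar lies along the line from knob_grip to this point.
- mark (a point): Green mark, 14 by 22 mm, on the feeder's top, at y = -56 mm of the feeder (its end next to the wheel), 52 mm above the bench.
- pawl (a joint): Angle of the orange pawl, rad, 0 to 0.62; grows counter-clockwise from above. 0: right in between two teeth; 0.13: on a tooth's tip; 0.62: swung clear, at its end. An over-centre spring (0.2 N m at either end) pulls it into the teeth below 0.33 and holds it clear above. As it grows the nose leaves the wheel and the post, at the other end, swings 29 mm to the feeder's front (-x).
- pawl_post (a point): Upright orange post of the pawl, 16 mm diameter, from 72 to 112 mm above the bench; this point is on its axis 98 mm above the bench. It moves on a circle of radius 49 mm about the pivot (x = 46, y = 45 mm of the feeder): at pawl 0 it is at x = 60, y = 92 mm, at 0.62 at x = 30, y = 91 mm.
- pawl_nose: Steel nose of the pawl, a pin of 5 mm diameter that drops between the teeth, 40 mm from the wheel's axis on the feeder's +x side. Clicking forward puts about 5 N on it (knocks to 15 N); more than 25 N on it counts as forcing the knob back against the pawl.
- home_stop: Home stop, hidden under the wheel; origin at the feeder's origin (tells nothing of where it is met). A rubber buffer 28 mm from the axis, about 8 N m per rad: the stop is reached at 3 N (0.08 N m at the knob, 0.14 with friction); over 12 N (0.34 N m, 0.04 rad into the buffer) counts as forcing it; aim at half that. Let go, the knob is pushed back to about where the stop was met.
- carton_a: Loose white and green carton, 60 x 100 mm, 85 mm high; origin at the centre of its underside. Leave alone.
- carton_b: Loose white and green carton, 60 x 80 mm, 70 mm high; origin at the centre of its underside. Leave alone.
- spare_roll: Loose spare label roll standing on its end, diameter 80 mm, 40 mm high; origin at the centre of its underside. Leave alone.

How it is judged:
By the outcome, as a careful person would: the job done as asked, in the order asked, and still so for the second after the job is handed in, with the robot touching nothing.
It also fails if it takes over 72 s, if anything falls off the work surface, if the arm or the gripper's body presses on something with over 40 N, if the wrist force passes 120 N, or if a joint passes its speed limit or range.

## Working session

There is one attempt and no reset: what is moved stays moved. The work goes in short steps, Python scripts to look and compute and a shell command to move; the robot and the scene stay as the last step left them, time stands still between calls to the robot, and variables do not carry over. Pictures are saved under pics/ and viewed, at most 11 in all, crops included, and the job is handed in when it is done.

```bash
ls; mkdir -p pics; python3 - <<'E'
from station import ctrl, optics
import cv2,numpy as np
np.set_printoptions(precision=4,suppress=True)
o=ctrl.get_obs();print({k:np.round(v,3) for k,v in o.items()})
for n in("top","scene"):
    im,d=optics.get_image(n);cv2.imwrite(f"pics/{n}0.png",im[:,:,::-1]);np.savez(f"{n}0.npz",im=im,d=d)
    print(n,optics.camera_params(n))
E
```

```text
pics
{'t': np.float64(0.0), 'q': array([-1.321,  0.053,  1.614, -0.   ,  1.476, -0.119]), 'dq': array([-0.   , -0.001, -0.   ,  0.   , -0.001,  0.   ]), 'effort': array([  0.   , -39.368, -37.017,  -0.   ,   0.007,   0.   ]), 'tool_pos': array([ 0.225, -0.582,  0.23 ]), 'tool_rot': array([-3.086, -0.576,  0.   ]), 'contact_force': array([1.587, 0.451, 0.56 ]), 'wrist_torque': array([ 0.027,  0.024, -0.03 ]), 'grip_force': np.float64(0.0), 'opening': np.float64(0.086)}
top {'mtx': array([[538.5749,   0.    , 318.2632],
       [  0.    , 538.5749, 244.6435],
       [  0.    ,   0.    ,   1.    ]]), 'extrinsics': array([[ 0.0129, -0.9916,  0.1288,  0.4459],
       [-0.9998, -0.0112,  0.0138, -0.0236],
       [-0.0123, -0.129 , -0.9916,  1.4631],
       [ 0.    ,  0.    ,  0.    ,  1.    ]])}
scene {'mtx': array([[471.6857,   0.    , 307.5958],
       [  0.    , 471.6857, 234.3335],
       [  0.    ,   0.    ,   1.    ]]), 'extrinsics': array([[ 0.8799,  0.2948, -0.3727,  1.0888],
       [ 0.4747, -0.581 ,  0.6611, -0.8343],
       [-0.0217, -0.7586, -0.6512,  0.9121],
       [ 0.    ,  0.    ,  0.    ,  1.    ]])}
```

View pics/top0.png

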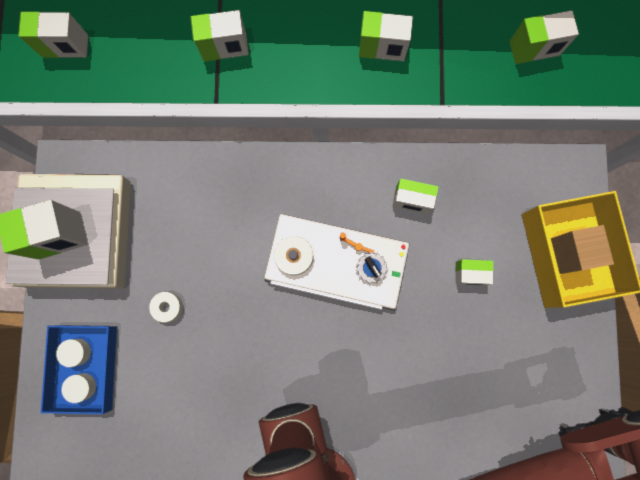

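View pics/scene0.png

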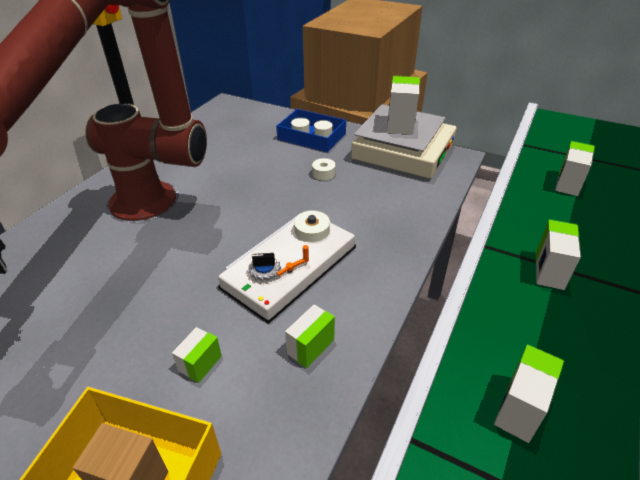

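The top view shows the feeder at about (340,262), the knob at (372,267), the pawl from (343,237) to (372,250), the mark at (396,274) and the label roll at (294,255). The cartons are at (417,194) and (477,271), clear of the feeder. Next I measure them.

```bash
cat > h.py <<'E'
import numpy as np,cv2
from station import ctrl,optics
from scipy.spatial.transform import Rotation as R
np.set_printoptions(precision=4,suppress=True)
def cam(n,o=None):
    p=optics.camera_params(n)
    if 'extrinsics' in p: return p['mtx'],p['extrinsics']
    T=np.eye(4);T[:3,:3]=R.from_rotvec(o['tool_rot']).as_matrix();T[:3,3]=o['tool_pos']
    return p['mtx'],T@p['tool_from_camera']
def ray(K,E,uv,z):
    uv=np.atleast_2d(uv).astype(float)
    d=np.c_[uv,np.ones(len(uv))]@np.linalg.inv(K).T@E[:3,:3].T
    return E[:3,3]+d*((z-E[2,3])/d[:,2])[:,None]
def cloud(K,E,d):
    v,u=np.indices(d.shape);c=np.stack([(u-K[0,2])/K[0,0]*d,(v-K[1,2])/K[1,1]*d,d],-1)
    return c@E[:3,:3].T+E[:3,3]
def blobs(mask,amin=8):
    n,l,s,c=cv2.connectedComponentsWithStats(mask.astype(np.uint8))
    return [(s[i,4],c[i]) for i in range(1,n) if s[i,4]>=amin]
E
python3 - <<'E'
from h import *
f=np.load("top0.npz");im,d=f['im'],f['d'];K,E=cam("top")
P=cloud(K,E,d);hsv=cv2.cvtColor(im,cv2.COLOR_RGB2HSV)
roi=np.zeros(d.shape,bool);roi[205:315,255:420]=1
m=roi&(abs(P[...,2]-.05)<.006)&(d>0)
pts=P[m][:,:2].astype(np.float32);r=cv2.minAreaRect(pts);print("box",r,cv2.boxPoints(r),np.median(P[m][:,2]))
H,S,V=[hsv[...,i].astype(int) for i in range(3)]
for n,mk,z in(("blue",(H>95)&(H<125)&(S>110)&(V>50),.08),("green",(H>45)&(H<90)&(S>120),.052),("orange",(H>4)&(H<16)&(S>150),.085)):
    for a,c in blobs(roi&mk):print(n,a,c,ray(K,E,c,z))
x=im[200:320,250:425];cv2.imwrite("pics/c1.png",cv2.resize(x[:,:,::-1],None,fx=4.5,fy=4.5,interpolation=cv2.INTER_CUBIC))
E
```

```text
box ((0.6311289072036743, -0.06420554220676422), (0.3581940531730652, 0.28334182500839233), 77.72966766357422) [[ 0.4546 -0.2091]
 [ 0.7315 -0.2693]
 [ 0.8076  0.0807]
 [ 0.5308  0.1409]] 0.05017161040511775
blue 44 [376.9773 264.1364] [[ 0.5767 -0.1561  0.08  ]]
blue 80 [367.625  269.8375] [[ 0.5617 -0.1321  0.08  ]]
green 20 [395.4  273.65] [[ 0.5549 -0.207   0.052 ]]
orange 41 [346.6829 240.1951] [[ 0.6374 -0.0776  0.085 ]]
orange 26 [365.3462 249.5   ] [[ 0.6137 -0.1258  0.085 ]]
```

View pics/c1.png

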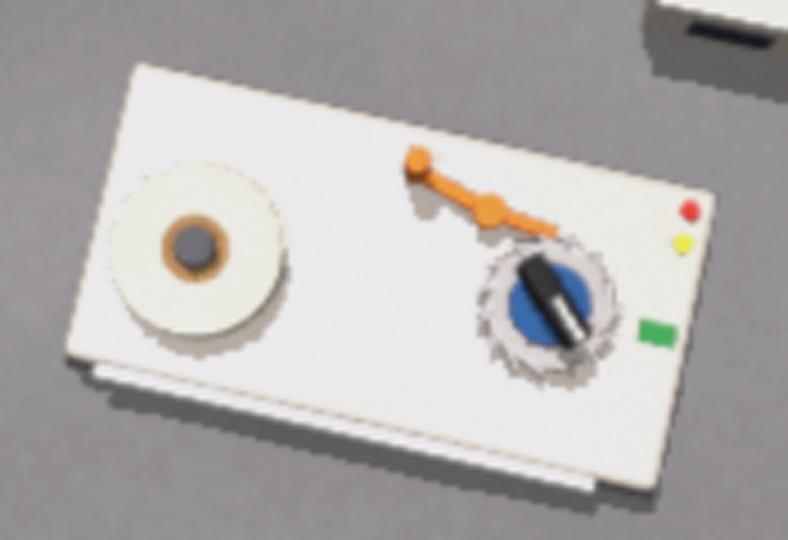

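The crop (×4.5, offset 250,200) shows the box corners at about (138,65), (715,193), (655,487) and (68,352). The white line on the bar points down-right toward (575,340), about one click past the mark. The post is at (418,160), and the pawl is in.

```bash
python3 - <<'E'
from h import *
K,E=cam("top")
c=np.array([[138,65],[715,193],[655,487],[68,352]])/4.5+[250,200]-.4
W=ray(K,E,c,.05)[:,:2];F=np.array([[90,270],[90,-85],[-90,-85],[-90,270]])/1e3
mw,mf=W.mean(0),F.mean(0);A=(F-mf).T@(W-mw);yaw=np.arctan2(A[0,1]-A[1,0],A[0,0]+A[1,1])
Rf=np.array([[np.cos(yaw),-np.sin(yaw)],[np.sin(yaw),np.cos(yaw)]]);o=mw-Rf@mf
print("yaw",yaw,"org",o,"resid",W-(F@Rf.T+o))
px=lambda a:np.array(a)/4.5+[250,200]-.4
for n,a,z,f in(("mark",(658,333),.052,(0,-.056)),("post",(418,160),.112,(.06,.092)),("spindle",(196,248),.1,(-.015,.205)),("pivot",(490,210),.078,(.046,.045)),("knob",(556,301),.114,(0,0))):
    print(n,ray(K,E,px(a),z)[0,:2],Rf@f+o)
np.savez("feeder.npz",yaw=yaw,o=o)
ob=ctrl.get_obs();T=R.from_rotvec(ob['tool_rot']).as_matrix();print(T);
print("post rel in tool mm",1e3*T.T@(np.r_[Rf@[.06,.092]+o,.085]-ob['tool_pos']))
b=ray(K,E,[px((535,262)),px((578,340))],.114)[:,:2];v=Rf.T@(b[1]-b[0]);print("wheel ang",.88+np.arctan2(-v[0],-v[1]))
print(optics.camera_params("wrist")); 
E
```

```text
yaw -0.2115251463119695 org [ 0.5692 -0.144 ] resid [[-0.0032 -0.0026]
 [-0.0014  0.0037]
 [ 0.0026  0.0021]
 [ 0.0021 -0.0032]]
mark [ 0.5551 -0.2081] [ 0.5575 -0.1987]
post [ 0.6464 -0.0659] [ 0.6472 -0.0666]
spindle [0.5964 0.059 ] [0.5976 0.0596]
pivot [ 0.6228 -0.1085] [ 0.6237 -0.1096]
knob [ 0.5675 -0.1433] [ 0.5692 -0.144 ]
[[ 0.9328  0.3605 -0.0005]
 [ 0.3605 -0.9328  0.0018]
 [ 0.0002 -0.0019 -1.    ]]
post rel in tool mm [ 579.5911 -328.7375  145.8913]
wheel ang 1.734789961855972
{'mtx': array([[351.5243,   0.    , 314.5601],
       [  0.    , 351.5243, 249.745 ],
       [  0.    ,   0.    ,   1.    ]]), 'tool_from_camera': array([[ 0.001 , -0.9493, -0.3145,  0.081 ],
       [ 1.    ,  0.0006,  0.0013, -0.0002],
       [-0.0011, -0.3145,  0.9493, -0.1419],
       [ 0.    ,  0.    ,  0.    ,  1.    ]])}
```

```bash
python3 -m handwheel '[{"tx":24,"ty":-14},{"tx":24,"ty":-14},{"tx":24,"ty":-14},{"tx":24,"ty":-14},{"tx":24,"ty":-14},{"tx":24,"ty":-14},{"tx":24,"ty":-14},{"tx":24,"ty":-14},{"tx":24,"ty":-14},{"tx":24,"ty":-14},{"tx":24,"ty":-14},{"tx":24,"ty":-14}]' 60 30
python3 -m handwheel '[{"tx":24,"ty":-14},{"tx":24,"ty":-14},{"tx":24,"ty":-14},{"tx":24,"ty":-14},{"tx":24,"ty":-14},{"tx":24,"ty":-14},{"tx":24,"ty":-14},{"tx":24,"ty":-14},{"tx":24,"ty":-14},{"tx":24,"ty":-14},{"tx":24,"ty":-14},{"tx":24,"ty":-14}]'
python3 -m handwheel '[{"roll":-0.12},{"roll":-0.12},{"roll":-0.12},{"roll":-0.12},{"roll":-0.12},{"roll":-0.12},{"roll":-0.12},{"roll":-0.12},{"roll":-0.03},{},{}]'
cat > rel.py <<'E'
from h import *
import sys
f=np.load("feeder.npz");yaw,o=f['yaw'],f['o']
Rf=np.array([[np.cos(yaw),-np.sin(yaw)],[np.sin(yaw),np.cos(yaw)]])
def rel(fx,fy,z):
    ob=ctrl.get_obs();T=R.from_rotvec(ob['tool_rot']).as_matrix()
    print("t",ob['t'],"to",(fx,fy),"tool mm",1e3*T.T@(np.r_[Rf@[fx/1e3,fy/1e3]+o,z]-ob['tool_pos']),"yaw",np.arctan2(T[1,0],T[0,0]),"F",ob['contact_force'],"M",ob['wrist_torque'],"q6",ob['q'][5],"open",ob['opening'],"tilt",T[2,:2])
if __name__=="__main__": rel(*map(float,sys.argv[1:]))
E
python3 rel.py 60 92 .085
python3 - <<'E'
from h import *
ob=ctrl.get_obs();K,E=cam("wrist",ob);im,d=optics.get_image("wrist")
cv2.imwrite("pics/w1.png",im[:,:,::-1]);np.savez("w1.npz",im=im,d=d,K=K,E=E)
E
```

```text
t 0.1 to (60.0, 92.0) tool mm [ 579.5911 -328.7375  145.8913] yaw 0.3687681906148306 F [1.1412 0.3649 0.1148] M [-0.0118 -0.0253 -0.0361] q6 -0.11898943177562157 open 0.08509763904603478 tilt [ 0.0002 -0.0019]$[0]: bad value
$[0]: bad value
$[0]: bad value
```

View pics/w1.png

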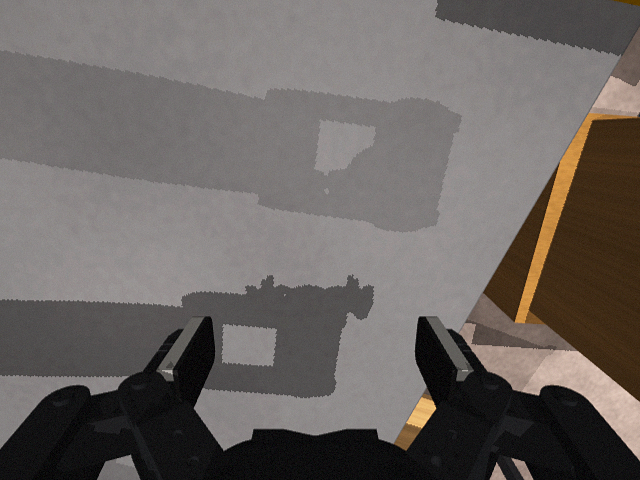

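The wrist picture shows only the empty bench, because the moves were refused. I'll find the accepted row format with a tiny move.

```bash
python3 -m handwheel '[{"tx":24.0,"ty":-14.0,"tz":0.0,"roll":0.0}]' 60 30; python3 -m handwheel '[{"tx":24,"ty":-14,"tz":0,"roll":0}]'
```

```text
t: 0.23
tool_pos: [0.2405, -0.563, 0.2306]
tool_rot: [3.089, 0.57, -0.003]
contact_force: [0.2, 0.8, 1.7]
opening: 0.0753
grip_force: 0.0
t: 0.32
tool_pos: [0.2595, -0.5394, 0.2306]
tool_rot: [-3.088, -0.572, 0.0]
contact_force: [0.5, -0.3, 0.2]
opening: 0.0639
grip_force: 0.0
```

```bash
python3 -m handwheel '[{"tx":24,"ty":-14,"tz":0,"roll":0},{"tx":24,"ty":-14,"tz":0,"roll":0},{"tx":24,"ty":-14,"tz":0,"roll":0},{"tx":24,"ty":-14,"tz":0,"roll":0},{"tx":24,"ty":-14,"tz":0,"roll":0},{"tx":24,"ty":-14,"tz":0,"roll":0},{"tx":24,"ty":-14,"tz":0,"roll":0},{"tx":24,"ty":-14,"tz":0,"roll":0},{"tx":24,"ty":-14,"tz":0,"roll":0},{"tx":24,"ty":-14,"tz":0,"roll":0},{"tx":24,"ty":-14,"tz":0,"roll":0}]'
python3 -m handwheel '[{"tx":24,"ty":-14,"tz":0,"roll":0},{"tx":24,"ty":-14,"tz":0,"roll":0},{"tx":24,"ty":-14,"tz":0,"roll":0},{"tx":24,"ty":-14,"tz":0,"roll":0},{"tx":24,"ty":-14,"tz":0,"roll":0},{"tx":24,"ty":-14,"tz":0,"roll":0},{"tx":24,"ty":-14,"tz":0,"roll":0},{"tx":24,"ty":-14,"tz":0,"roll":0},{"tx":24,"ty":-14,"tz":0,"roll":0},{"tx":24,"ty":-14,"tz":0,"roll":0},{"tx":24,"ty":-14,"tz":0,"roll":0}]'
python3 -m handwheel '[{"tx":0,"ty":0,"tz":0,"roll":-0.12},{"tx":0,"ty":0,"tz":0,"roll":-0.12},{"tx":0,"ty":0,"tz":0,"roll":-0.12},{"tx":0,"ty":0,"tz":0,"roll":-0.12},{"tx":0,"ty":0,"tz":0,"roll":-0.12},{"tx":0,"ty":0,"tz":0,"roll":-0.12},{"tx":0,"ty":0,"tz":0,"roll":-0.12},{"tx":0,"ty":0,"tz":0,"roll":-0.12},{"tx":0,"ty":0,"tz":0,"roll":-0.03},{"tx":0,"ty":0,"tz":0,"roll":0},{"tx":0,"ty":0,"tz":0,"roll":0}]'
python3 rel.py 60 92 .085
python3 - <<'E'
from h import *
ob=ctrl.get_obs();K,E=cam("wrist",ob);im,d=optics.get_image("wrist")
cv2.imwrite("pics/w2.png",im[:,:,::-1]);np.savez("w1.npz",im=im,d=d,K=K,E=E)
E
```

```text
t: 1.23
tool_pos: [0.4512, -0.2994, 0.231]
tool_rot: [-3.088, -0.576, 0.0]
contact_force: [1.0, -0.8, -0.3]
opening: 0.06
grip_force: 0.0
t: 2.15
tool_pos: [0.6419, -0.0606, 0.2308]
tool_rot: [-3.088, -0.576, 0.001]
contact_force: [0.9, -0.4, 0.3]
opening: 0.0601
grip_force: 0.0
t: 3.07
tool_pos: [0.6413, -0.0619, 0.2309]
tool_rot: [-2.445, -1.972, 0.001]
contact_force: [0.5, 0.4, -0.1]
opening: 0.0598
grip_force: 0.0
t 3.0667 to (60.0, 92.0) tool mm [ -3.3661   6.9174 145.8865] yaw 1.3577165976912227 F [ 0.4584  0.3992 -0.0562] M [0.0106 0.0359 0.0154] q6 0.0014567888318827806 open 0.05983071270549124 tilt [ 0.     -0.0007]
```

View pics/w2.png

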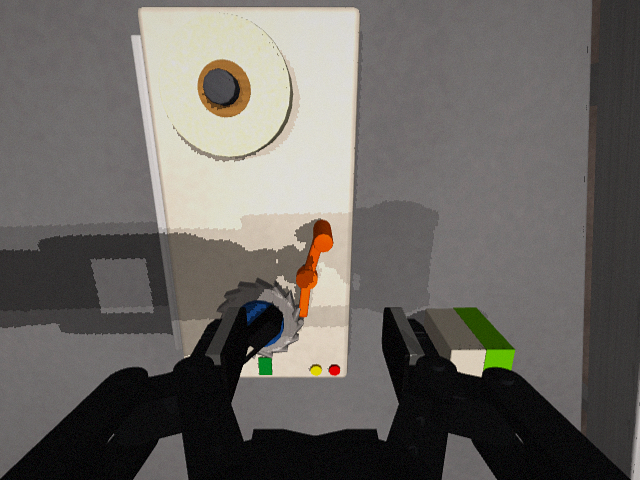

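The wrist view shows the post top at (323,242), the spindle at (221,87), the pawl nose on the wheel at (304,315) and a carton to the right at (470,345). I'll check these against the model and then straddle the post.

```bash
python3 - <<'E'
from rel import *
f=np.load("w1.npz");K,E=f['K'],f['E']
for n,p,z in(("post",(323,242),.112),("spindle",(221,87),.1),("mark",(265,359),.052),("pivot",(307,275),.08)):
    w=ray(K,E,p,z)[0,:2];print(n,w,"feeder mm",1e3*Rf.T@(w-o))
L=ray(K,E,[(358,12),(347,372)],.05)[:,:2];v=L[0]-L[1];print("yaw from right edge",np.arctan2(-v[0],v[1]),1e3*(L-o)@Rf)
E
python3 -m handwheel '[{"tx":-3,"ty":7,"tz":30,"roll":0},{"tx":0,"ty":0,"tz":30,"roll":0},{"tx":0,"ty":0,"tz":30,"roll":0},{"tx":0,"ty":0,"tz":25,"roll":0},{"tx":0,"ty":0,"tz":15,"roll":0},{"tx":0,"ty":0,"tz":12,"roll":0},{"tx":0,"ty":0,"tz":0,"roll":0},{"tx":0,"ty":0,"tz":0,"roll":0}]' 50
python3 rel.py 60 92 .088
```

```text
post [ 0.648  -0.0625] feeder mm [59.9267 96.1481]
spindle [0.6002 0.0615] feeder mm [-12.8786 207.3953]
mark [ 0.5581 -0.1963] feeder mm [  0.1195 -53.4962]
pivot [ 0.6263 -0.0997] feeder mm [46.5381 55.2791]
yaw from right edge -0.20867625171283086 [[ 87.7535 267.1245]
 [ 88.7186 -71.6411]]
t: 3.78
tool_pos: [0.648, -0.0664, 0.0897]
tool_rot: [2.444, 1.974, 0.0]
contact_force: [0.9, 0.1, 0.3]
opening: 0.05
grip_force: 0.0
t 3.7833 to (60.0, 92.0) tool mm [-0.3942 -0.7323  1.7427] yaw 1.3586247080909244 F [0.8796 0.0949 0.2764] M [-0.0271  0.005  -0.0078] q6 -0.0040684300438881115 open 0.05001849198163715 tilt [0.     0.0004]
```

```bash
python3 -m handwheel '[{"tx":0,"ty":-8,"tz":0,"roll":0},{"tx":0,"ty":-5,"tz":0,"roll":0},{"tx":0,"ty":-4,"tz":0,"roll":0},{"tx":0,"ty":-4,"tz":0,"roll":0},{"tx":0,"ty":-4,"tz":0,"roll":0},{"tx":0,"ty":-4,"tz":0,"roll":0},{"tx":0,"ty":-4,"tz":0,"roll":0},{"tx":0,"ty":-4,"tz":0,"roll":0},{"tx":0,"ty":-4,"tz":0,"roll":0},{"tx":0,"ty":-4,"tz":0,"roll":0},{"tx":0,"ty":0,"tz":0,"roll":0},{"tx":0,"ty":0,"tz":0,"roll":0}]'
python3 rel.py 30 91 .088
python3 -m handwheel '[{"tx":0,"ty":15,"tz":0,"roll":0},{"tx":0,"ty":0,"tz":-30,"roll":0},{"tx":0,"ty":0,"tz":-30,"roll":0},{"tx":0,"ty":0,"tz":-25,"roll":0},{"tx":0,"ty":0,"tz":0,"roll":0}]'
python3 - <<'E'
from rel import *
ob=ctrl.get_obs();K,E=cam("wrist",ob);im,d=optics.get_image("wrist")
cv2.imwrite("pics/w3.png",im[:,:,::-1]);np.savez("w2.npz",im=im,d=d,K=K,E=E)
hsv=cv2.cvtColor(im,cv2.COLOR_RGB2HSV);H,S,V=[hsv[...,i].astype(int) for i in range(3)]
for a,c in blobs((H>4)&(H<16)&(S>190)&(V>100),60):print(a,c)
rel(30,91,.088)
E
```

```text
t: 4.78
tool_pos: [0.6031, -0.0569, 0.089]
tool_rot: [-2.444, -1.973, 0.001]
contact_force: [0.1, -0.5, 0.3]
opening: 0.0498
grip_force: 0.0
t 4.7833 to (30.0, 91.0) tool mm [-1.2538 15.2024  0.9464] yaw 1.3586773280763171 F [ 0.1291 -0.5374  0.2555] M [ 0.0075 -0.0332  0.0198] q6 -0.004549511388520579 open 0.04978687004538421 tilt [-0.0002 -0.0009]
t: 5.2
tool_pos: [0.622, -0.0609, 0.1815]
tool_rot: [2.437, 1.968, 0.011]
contact_force: [1.0, 0.5, 1.5]
opening: 0.05
grip_force: 0.0
1801 [322.653  284.7213]
t 5.25 to (30, 91) tool mm [-1.262  -3.6092 90.6931] yaw 1.3586678345829601 F [ 0.9877 -0.0274 -0.741 ] M [ 0.0018  0.0171 -0.054 ] q6 -0.004424434252557285 open 0.050237522942540566 tilt [-0.0001  0.0075]
```

View pics/w3.png

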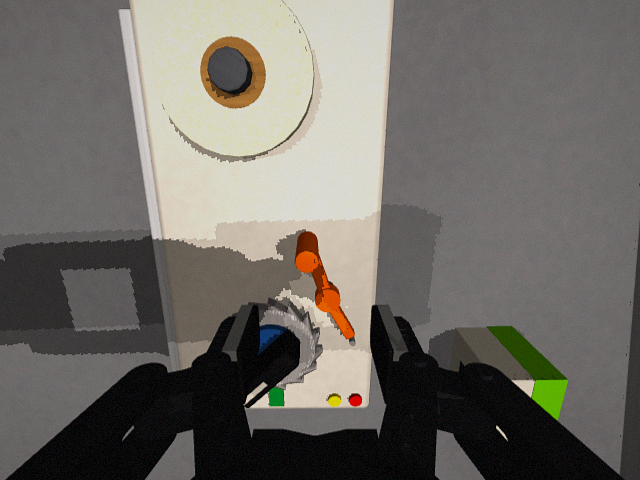

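The picture shows the pawl swung clear, with the post top at (307,260) and the nose at (350,340), away from the wheel. Now I'll move over the knob.

```bash
python3 rel.py 0 0 .088
python3 -m handwheel '[{"tx":-23,"ty":-8,"tz":0,"roll":0},{"tx":-23,"ty":-8,"tz":0,"roll":0},{"tx":-23,"ty":-9,"tz":0,"roll":0},{"tx":-23,"ty":-9,"tz":0,"roll":0},{"tx":0,"ty":0,"tz":0,"roll":0.12},{"tx":0,"ty":0,"tz":0,"roll":0.12},{"tx":0,"ty":0,"tz":0,"roll":0.12},{"tx":0,"ty":0,"tz":0,"roll":0.12},{"tx":0,"ty":0,"tz":0,"roll":0.12},{"tx":0,"ty":0,"tz":0,"roll":0.12},{"tx":0,"ty":0,"tz":0,"roll":0.09},{"tx":0,"ty":0,"tz":0,"roll":0}]' 
python3 -m handwheel '[{"tx":0,"ty":0,"tz":0,"roll":0},{"tx":0,"ty":0,"tz":0,"roll":0}]'
python3 - <<'E'
from rel import *
rel(0,0,.088)
ob=ctrl.get_obs();K,E=cam("wrist",ob);im,d=optics.get_image("wrist")
cv2.imwrite("pics/w4.png",im[:,:,::-1]);np.savez("w3.npz",im=im,d=d,K=K,E=E)
E
```

```text
t 5.25 to (0.0, 0.0) tool mm [-92.2801 -33.5535  90.4816] yaw 1.3586678345829601 F [ 0.9877 -0.0274 -0.741 ] M [ 0.0018  0.0171 -0.054 ] q6 -0.004424434252557285 open 0.050237522942540566 tilt [-0.0001  0.0075]
t: 6.25
tool_pos: [0.565, -0.1426, 0.1727]
tool_rot: [-3.023, -0.849, 0.003]
contact_force: [0.2, -0.3, -0.1]
opening: 0.0498
grip_force: 0.0
t: 6.42
tool_pos: [0.5653, -0.1427, 0.1735]
tool_rot: [-3.022, -0.854, 0.002]
contact_force: [0.8, 0.7, -0.4]
opening: 0.0497
grip_force: 0.0
t 6.4167 to (0, 0) tool mm [ 2.7189  3.2168 85.452 ] yaw 0.5507122954100946 F [ 0.8104  0.6584 -0.4386] M [-0.0179  0.0388  0.003 ] q6 0.6453030531655239 open 0.04969868969271384 tilt [-0.0009 -0.0011]
```

View pics/w4.png

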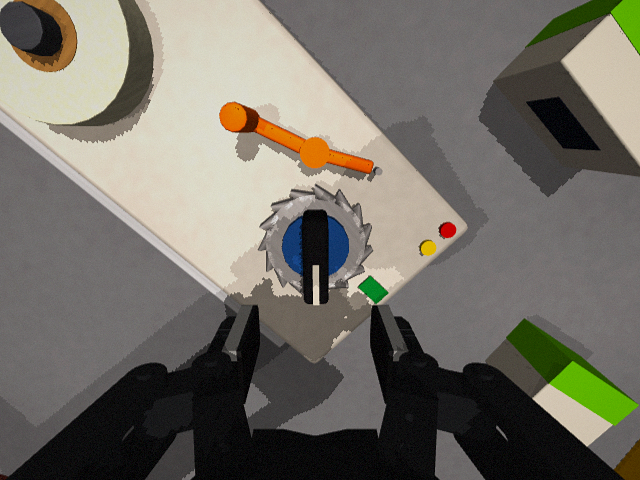

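The picture shows the bar upright at column 315, midway between the finger tips at 258 and 370 and parallel to the pads. The hub is centred near (316,246). I'll compute the x offset.

```bash
python3 - <<'E'
from rel import *
f=np.load("w3.npz");im,K,E=f['im'],f['K'],f['E'];ob=ctrl.get_obs();T=R.from_rotvec(ob['tool_rot']).as_matrix()
hsv=cv2.cvtColor(im,cv2.COLOR_RGB2HSV);H,S,V=[hsv[...,i].astype(int) for i in range(3)]
m=(H>95)&(H<125)&(S>110)&(V>50);m[:180]=0;m[310:]=0
v,u=np.nonzero(m);h=cv2.convexHull(np.c_[u,v].astype(np.float32))
(c,r)=cv2.minEnclosingCircle(h);print("hub",c,r)
def t(p,z):
    w=ray(K,E,p,z)[0];return 1e3*(T.T@(w-ob['tool_pos']))[:2], 1e3*Rf.T@(w[:2]-o)
print(t(c,.08),t((u.min(),c[1]),.08),t((u.max(),c[1]),.08))
dk=(V<60);dk[:195]=0;dk[300:]=0;dk[:,:295]=0;dk[:,335:]=0
wh=(V>150)&(S<60);wh[:262]=0;wh[303:]=0;wh[:,:306]=0;wh[:,326:]=0
vv,uu=np.nonzero(wh);print("white line u,v",uu.mean(),vv.min(),vv.max(),t((uu.mean(),vv.min()),.114),t((uu.mean(),vv.max()),.114))
vv,uu=np.nonzero(dk);r=cv2.minAreaRect(np.c_[uu,vv].astype(np.float32));print(r)
E
```

```text
hub (315.1666564941406, 245.5) 33.47066116333008
(array([6.0389, 0.4857]), array([0.6462, 4.2839])) (array([  6.0047, -22.8117]), array([-15.4591,  21.1182])) (array([ 6.0728, 23.5483]), array([ 16.5891, -12.3806]))
white line u,v 315.5 265 302 (array([4.3369, 0.6144]), array([-0.4614,  3.0105])) (array([-20.7721,   0.6712]), array([-18.5909, -14.3615]))
((314.5, 248.5), (39.0, 101.0), -0.0)
```

```bash
python3 -m handwheel '[{"tx":4.5,"ty":0.8,"tz":0,"roll":0},{"tx":0,"ty":0,"tz":20,"roll":0},{"tx":0,"ty":0,"tz":20,"roll":0},{"tx":0,"ty":0,"tz":20,"roll":0},{"tx":0,"ty":0,"tz":14,"roll":0},{"tx":0,"ty":0,"tz":10,"roll":0},{"tx":0,"ty":0,"tz":0,"roll":0},{"tx":0,"ty":0,"tz":0,"roll":0}]' 36
python3 rel.py 0 0 .088
python3 -m handwheel '[{"tx":0,"ty":0,"tz":0,"roll":0},{"tx":0,"ty":0,"tz":0,"roll":0},{"tx":0,"ty":0,"tz":0,"roll":0},{"tx":0,"ty":0,"tz":0,"roll":0},{"tx":0,"ty":0,"tz":0,"roll":0},{"tx":0,"ty":0,"tz":0,"roll":0},{"tx":0,"ty":0,"tz":0,"roll":0}]' 8 40
python3 rel.py 0 0 .088
```

```text
t: 7.13
tool_pos: [0.57, -0.1411, 0.0901]
tool_rot: [-3.024, -0.852, 0.001]
contact_force: [0.8, -0.1, -0.4]
opening: 0.0365
grip_force: 0.0
t 7.1333 to (0.0, 0.0) tool mm [-2.1669  2.0331  2.1495] yaw 0.5490230436073447 F [ 0.7533 -0.1383 -0.3767] M [-0.017   0.0541  0.0217] q6 0.6524254546560941 open 0.03647426908962671 tilt [-0.0003 -0.0004]
t: 7.72
tool_pos: [0.5704, -0.1401, 0.0921]
tool_rot: [-3.022, -0.851, -0.002]
contact_force: [-2.6, 4.7, 3.9]
opening: 0.0153
grip_force: 40.6
t 7.7167 to (0.0, 0.0) tool mm [-2.9793  2.6641  4.0805] yaw 0.5488419676821692 F [-2.5994  4.733   3.9412] M [ 0.7347  0.4395 -0.0292] q6 0.6526883985497808 open 0.015262438858742467 tilt [ 0.0016 -0.0012]
```

```bash
python3 -m handwheel '[{"tx":0,"ty":-0.6,"tz":-2,"roll":0},{"tx":0,"ty":0,"tz":0,"roll":0},{"tx":0,"ty":0,"tz":0,"roll":0}]'
python3 rel.py 0 0 .088
python3 -m handwheel '[{"tx":0,"ty":0,"tz":0,"roll":-0.05},{"tx":0,"ty":0,"tz":0,"roll":-0.05},{"tx":0,"ty":0,"tz":0,"roll":-0.05},{"tx":0,"ty":0,"tz":0,"roll":-0.05},{"tx":0,"ty":0,"tz":0,"roll":-0.05},{"tx":0,"ty":0,"tz":0,"roll":-0.05},{"tx":0,"ty":0,"tz":0,"roll":0},{"tx":0,"ty":0,"tz":0,"roll":0}]'
python3 rel.py 0 0 .088
```

```text
t: 7.97
tool_pos: [0.5703, -0.1401, 0.0921]
tool_rot: [-3.024, -0.851, -0.003]
contact_force: [4.0, 2.3, -7.1]
opening: 0.0151
grip_force: 40.6
t 7.9667 to (0.0, 0.0) tool mm [-2.9214  2.7507  4.1326] yaw 0.5486611470448942 F [ 3.9693  2.2593 -7.1131] M [ 0.3393 -0.8694 -0.0551] q6 0.6532956881503938 open 0.01507684738129397 tilt [0.0022 0.0003]
t: 8.63
tool_pos: [0.57, -0.1398, 0.0922]
tool_rot: [-2.862, -1.293, -0.002]
contact_force: [3.2, 3.3, -6.9]
opening: 0.0151
grip_force: 40.7
t 8.6333 to (0.0, 0.0) tool mm [-3.6423  2.1509  4.1454] yaw 0.8484585963831367 F [ 3.1581  3.2643 -6.8831] M [ 0.5824 -0.694   0.0191] q6 0.35355046250436484 open 0.015081458874716092 tilt [ 0.0018 -0.0003]
```

```bash
python3 -m handwheel '[{"tx":0,"ty":0,"tz":1.3,"roll":-0.1},{"tx":0,"ty":0,"tz":0,"roll":-0.1},{"tx":0,"ty":0,"tz":0,"roll":-0.1},{"tx":0,"ty":0,"tz":0,"roll":-0.1},{"tx":0,"ty":0,"tz":0,"roll":-0.1},{"tx":0,"ty":0,"tz":0,"roll":-0.1},{"tx":0,"ty":0,"tz":0,"roll":-0.1},{"tx":0,"ty":0,"tz":0,"roll":-0.1},{"tx":0,"ty":0,"tz":0,"roll":-0.1},{"tx":0,"ty":0,"tz":0,"roll":-0.1},{"tx":0,"ty":0,"tz":0,"roll":0},{"tx":0,"ty":0,"tz":0,"roll":0}]'
python3 rel.py 0 0 .088
python3 -m handwheel '[{"tx":0,"ty":0,"tz":0,"roll":-0.06},{"tx":0,"ty":0,"tz":0,"roll":-0.06},{"tx":0,"ty":0,"tz":0,"roll":-0.06},{"tx":0,"ty":0,"tz":0,"roll":-0.06},{"tx":0,"ty":0,"tz":0,"roll":0},{"tx":0,"ty":0,"tz":0,"roll":0}]'
python3 rel.py 0 0 .088
```

```text
t: 9.63
tool_pos: [0.5689, -0.1395, 0.0921]
tool_rot: [-1.89, -2.505, -0.001]
contact_force: [-4.9, 5.8, 3.6]
opening: 0.015
grip_force: 42.0
t 9.6333 to (0.0, 0.0) tool mm [-4.4078 -0.8854  4.0705] yaw 1.8486777700212058 F [-4.9027  5.8199  3.6099] M [0.9528 0.6348 0.0642] q6 -0.6464760291357988 open 0.015027436685533671 tilt [ 0.0032 -0.0019]
t: 10.13
tool_pos: [0.5686, -0.1396, 0.0921]
tool_rot: [-1.576, -2.713, -0.0]
contact_force: [-5.9, 5.6, 3.9]
opening: 0.0155
grip_force: 42.1
t 10.1333 to (0.0, 0.0) tool mm [-4.144  -1.6024  4.0825] yaw 2.0886548298074916 F [-5.8906  5.5905  3.8534] M [0.8961 0.7853 0.0738] q6 -0.8864197616820649 open 0.015516338348196896 tilt [ 0.0038 -0.0019]
```

```bash
python3 -m handwheel '[{"tx":0.9,"ty":-0.3,"tz":-0.5,"roll":0},{"tx":0,"ty":0,"tz":0,"roll":0},{"tx":0,"ty":0,"tz":0,"roll":0}]'
python3 rel.py 0 0 .088
python3 -m handwheel '[{"tx":0,"ty":0,"tz":0,"roll":-0.03},{"tx":0,"ty":0,"tz":0,"roll":-0.03},{"tx":0,"ty":0,"tz":0,"roll":-0.03},{"tx":0,"ty":0,"tz":0,"roll":-0.02}]'
python3 rel.py 0 0 .088
python3 -m handwheel '[{"tx":0,"ty":0,"tz":0,"roll":-0.01},{"tx":0,"ty":0,"tz":0,"roll":-0.01}]'
python3 rel.py 0 0 .088
```

```text
t: 10.38
tool_pos: [0.5686, -0.1396, 0.0921]
tool_rot: [-1.578, -2.715, -0.0]
contact_force: [-4.1, 3.6, 2.0]
opening: 0.015
grip_force: 41.8
t 10.3833 to (0.0, 0.0) tool mm [-4.1191 -1.565   4.1085] yaw 2.0885702125051013 F [-4.1354  3.6398  2.0038] M [0.7806 0.5302 0.0063] q6 -0.8859487464553262 open 0.015043777533883914 tilt [ 0.0015 -0.0007]
t: 10.72
tool_pos: [0.5684, -0.1397, 0.0921]
tool_rot: [-1.425, -2.798, -0.0]
contact_force: [-4.6, 4.1, 4.1]
opening: 0.0153
grip_force: 42.0
t 10.7167 to (0.0, 0.0) tool mm [-3.9469 -1.8768  4.1035] yaw 2.1994993269486574 F [-4.5703  4.0714  4.0715] M [ 0.731   0.6318 -0.0393] q6 -0.9969521958078283 open 0.01527131781246657 tilt [ 0.0019 -0.0009]
t: 10.88
tool_pos: [0.5684, -0.1397, 0.0921]
tool_rot: [-1.398, -2.811, -0.0]
contact_force: [-4.8, 3.7, 3.3]
opening: 0.0147
grip_force: 42.0
t 10.8833 to (0.0, 0.0) tool mm [-3.9021 -1.9354  4.1126] yaw 2.2187764311177367 F [-4.7632  3.715   3.3285] M [ 0.6899  0.6363 -0.0499] q6 -1.016214006099627 open 0.014695303939043718 tilt [ 0.0019 -0.0009]
```

```bash
cat > ok.py <<'E'
from h import *
import sys
ob=ctrl.get_obs();T=R.from_rotvec(ob['tool_rot']).as_matrix()
print("yaw %.4f Mz %.3f e6 %.3f F %s"%(np.arctan2(T[1,0],T[0,0]),ob['wrist_torque'][2],ob['effort'][5],np.round(ob['contact_force'],1)))
sys.exit(abs(ob['wrist_torque'][2])>float(sys.argv[1]))
E
python3 -m handwheel '[{"tx":0,"ty":0,"tz":0,"roll":-0.01},{"tx":0,"ty":0,"tz":0,"roll":-0.01}]' >/dev/null; python3 ok.py 0.11 &&
python3 -m handwheel '[{"tx":0,"ty":0,"tz":0,"roll":-0.01},{"tx":0,"ty":0,"tz":0,"roll":-0.01}]' >/dev/null; python3 ok.py 0.11 &&
python3 -m handwheel '[{"tx":0,"ty":0,"tz":0,"roll":-0.01},{"tx":0,"ty":0,"tz":0,"roll":-0.01}]' >/dev/null && python3 ok.py 0.11 &&
python3 -m handwheel '[{"tx":0,"ty":0,"tz":0,"roll":-0.01},{"tx":0,"ty":0,"tz":0,"roll":-0.01}]' >/dev/null && python3 ok.py 0.11 &&
python3 -m handwheel '[{"tx":0,"ty":0,"tz":0,"roll":-0.01},{"tx":0,"ty":0,"tz":0,"roll":-0.01}]' >/dev/null && python3 ok.py 0.11 &&
python3 -m handwheel '[{"tx":0,"ty":0,"tz":0,"roll":-0.01},{"tx":0,"ty":0,"tz":0,"roll":-0.01}]' >/dev/null && python3 ok.py 0.11 &&
python3 -m handwheel '[{"tx":0,"ty":0,"tz":0,"roll":-0.01},{"tx":0,"ty":0,"tz":0,"roll":-0.01}]' >/dev/null && python3 ok.py 0.11 &&
python3 -m handwheel '[{"tx":0,"ty":0,"tz":0,"roll":-0.01},{"tx":0,"ty":0,"tz":0,"roll":-0.01}]' >/dev/null && python3 ok.py 0.11
```

```text
yaw 2.2387 Mz -0.077 e6 0.035 F [-4.3  4.2  2.8]
yaw 2.2387 Mz -0.077 e6 0.035 F [-4.3  4.2  2.8]False
False
```

```bash
sed -i 's/sys.exit(abs/sys.exit(int(abs/; s/argv\[1\]))$/argv[1])))/' ok.py; tail -1 ok.py
python3 -m handwheel '[{"tx":0,"ty":0,"tz":0,"roll":-0.01},{"tx":0,"ty":0,"tz":0,"roll":-0.01}]' >/dev/null && python3 ok.py 0.11 &&
python3 -m handwheel '[{"tx":0,"ty":0,"tz":0,"roll":-0.01},{"tx":0,"ty":0,"tz":0,"roll":-0.01}]' >/dev/null && python3 ok.py 0.11 &&
python3 -m handwheel '[{"tx":0,"ty":0,"tz":0,"roll":-0.01},{"tx":0,"ty":0,"tz":0,"roll":-0.01}]' >/dev/null && python3 ok.py 0.11 &&
python3 -m handwheel '[{"tx":0,"ty":0,"tz":0,"roll":-0.01},{"tx":0,"ty":0,"tz":0,"roll":-0.01}]' >/dev/null && python3 ok.py 0.11 &&
python3 -m handwheel '[{"tx":0,"ty":0,"tz":0,"roll":-0.01},{"tx":0,"ty":0,"tz":0,"roll":-0.01}]' >/dev/null && python3 ok.py 0.11 &&
python3 -m handwheel '[{"tx":0,"ty":0,"tz":0,"roll":-0.01},{"tx":0,"ty":0,"tz":0,"roll":-0.01}]' >/dev/null && python3 ok.py 0.11 &&
python3 -m handwheel '[{"tx":0,"ty":0,"tz":0,"roll":-0.01},{"tx":0,"ty":0,"tz":0,"roll":-0.01}]' >/dev/null && python3 ok.py 0.11
```

```text
sys.exit(int(abs(ob['wrist_torque'][2])>float(sys.argv[1])))
yaw 2.2587 Mz -0.032 e6 0.035 F [-4.6  4.2  1.9]
yaw 2.2787 Mz -0.099 e6 0.035 F [-4.7  4.   2. ]
yaw 2.2987 Mz -0.052 e6 0.035 F [-4.5  3.9  3.7]
yaw 2.3187 Mz -0.042 e6 0.035 F [-4.8  3.4  2.4]
yaw 2.3387 Mz -0.111 e6 0.035 F [-5.2  2.8  3.3]
```

```bash
python3 -m handwheel '[{"tx":0,"ty":0,"tz":0,"roll":0}]' >/dev/null && python3 ok.py 0.15 &&
python3 -m handwheel '[{"tx":0,"ty":0,"tz":0,"roll":-0.01},{"tx":0,"ty":0,"tz":0,"roll":-0.005}]' >/dev/null && python3 ok.py 0.12 &&
python3 -m handwheel '[{"tx":0,"ty":0,"tz":0,"roll":-0.01},{"tx":0,"ty":0,"tz":0,"roll":-0.005}]' >/dev/null && python3 ok.py 0.12 &&
python3 -m handwheel '[{"tx":0,"ty":0,"tz":0,"roll":-0.01},{"tx":0,"ty":0,"tz":0,"roll":-0.005}]' >/dev/null && python3 ok.py 0.12 &&
python3 -m handwheel '[{"tx":0,"ty":0,"tz":0,"roll":-0.01},{"tx":0,"ty":0,"tz":0,"roll":-0.005}]' >/dev/null && python3 ok.py 0.12 &&
python3 -m handwheel '[{"tx":0,"ty":0,"tz":0,"roll":-0.01},{"tx":0,"ty":0,"tz":0,"roll":-0.005}]' >/dev/null && python3 ok.py 0.12 &&
python3 -m handwheel '[{"tx":0,"ty":0,"tz":0,"roll":-0.01},{"tx":0,"ty":0,"tz":0,"roll":-0.005}]' >/dev/null && python3 ok.py 0.12 &&
python3 -m handwheel '[{"tx":0,"ty":0,"tz":0,"roll":-0.01},{"tx":0,"ty":0,"tz":0,"roll":-0.005}]' >/dev/null && python3 ok.py 0.12
```

```text
yaw 2.3387 Mz 0.066 e6 -0.045 F [-4.9  3.2  3.2]
yaw 2.3536 Mz -0.119 e6 -0.040 F [-5.8  3.2  4.1]
yaw 2.3686 Mz -0.138 e6 -0.042 F [-5.1  2.9  3.4]
```

```bash
for i in 1 2 3 4; do python3 -m handwheel '[{"tx":0,"ty":0,"tz":0,"roll":0}]' >/dev/null; python3 ok.py 0.2;done
python3 -m handwheel '[{"tx":0,"ty":0,"tz":0,"roll":-0.01}]' >/dev/null;python3 ok.py 0.2
for i in 1 2 3 4; do python3 -m handwheel '[{"tx":0,"ty":0,"tz":0,"roll":0}]' >/dev/null; python3 ok.py 0.2;done
```

```text
yaw 2.3685 Mz -0.053 e6 -0.034 F [-5.5  3.1  2.9]
yaw 2.3684 Mz 0.025 e6 -0.000 F [-4.   4.1  3.7]
yaw 2.3684 Mz 0.004 e6 0.000 F [-5.   4.2  3.7]
yaw 2.3684 Mz -0.008 e6 0.000 F [-5.1  4.4  3. ]
yaw 2.3785 Mz -0.028 e6 0.093 F [-6.1  3.3  3.6]
yaw 2.3786 Mz -0.049 e6 -0.043 F [-5.   3.3  3.3]
yaw 2.3785 Mz -0.009 e6 0.020 F [-5.3  4.3  3.4]
yaw 2.3785 Mz 0.010 e6 0.022 F [-5.1  2.6  2.4]
yaw 2.3785 Mz 0.052 e6 0.022 F [-4.8  4.3  2.8]
```

```bash

python3 -m handwheel '[{"tx":0,"ty":0,"tz":0,"roll":-0.01},{"tx":0,"ty":0,"tz":0,"roll":-0.005},{"tx":0,"ty":0,"tz":0,"roll":0},{"tx":0,"ty":0,"tz":0,"roll":0}]' >/dev/null && python3 ok.py 0.1 &&
python3 -m handwheel '[{"tx":0,"ty":0,"tz":0,"roll":-0.01},{"tx":0,"ty":0,"tz":0,"roll":-0.005},{"tx":0,"ty":0,"tz":0,"roll":0},{"tx":0,"ty":0,"tz":0,"roll":0}]' >/dev/null && python3 ok.py 0.1 &&
python3 -m handwheel '[{"tx":0,"ty":0,"tz":0,"roll":-0.01},{"tx":0,"ty":0,"tz":0,"roll":-0.005},{"tx":0,"ty":0,"tz":0,"roll":0},{"tx":0,"ty":0,"tz":0,"roll":0}]' >/dev/null && python3 ok.py 0.1 &&
python3 -m handwheel '[{"tx":0,"ty":0,"tz":0,"roll":-0.01},{"tx":0,"ty":0,"tz":0,"roll":-0.005},{"tx":0,"ty":0,"tz":0,"roll":0},{"tx":0,"ty":0,"tz":0,"roll":0}]' >/dev/null && python3 ok.py 0.1 &&
python3 -m handwheel '[{"tx":0,"ty":0,"tz":0,"roll":-0.01},{"tx":0,"ty":0,"tz":0,"roll":-0.005},{"tx":0,"ty":0,"tz":0,"roll":0},{"tx":0,"ty":0,"tz":0,"roll":0}]' >/dev/null && python3 ok.py 0.1 &&
python3 -m handwheel '[{"tx":0,"ty":0,"tz":0,"roll":-0.01},{"tx":0,"ty":0,"tz":0,"roll":-0.005},{"tx":0,"ty":0,"tz":0,"roll":0},{"tx":0,"ty":0,"tz":0,"roll":0}]' >/dev/null && python3 ok.py 0.1 &&
python3 -m handwheel '[{"tx":0,"ty":0,"tz":0,"roll":-0.01},{"tx":0,"ty":0,"tz":0,"roll":-0.005},{"tx":0,"ty":0,"tz":0,"roll":0},{"tx":0,"ty":0,"tz":0,"roll":0}]' >/dev/null && python3 ok.py 0.1 &&
python3 -m handwheel '[{"tx":0,"ty":0,"tz":0,"roll":-0.01},{"tx":0,"ty":0,"tz":0,"roll":-0.005},{"tx":0,"ty":0,"tz":0,"roll":0},{"tx":0,"ty":0,"tz":0,"roll":0}]' >/dev/null && python3 ok.py 0.1
```

```text
yaw 2.3934 Mz 0.022 e6 -0.002 F [-5.5  3.   3.5]
yaw 2.4084 Mz 0.034 e6 -0.001 F [-5.2  3.4  3.2]
yaw 2.4234 Mz 0.020 e6 -0.001 F [-6.2  3.4  3.1]
yaw 2.4384 Mz 0.001 e6 -0.001 F [-5.5  2.9  3.1]
yaw 2.4534 Mz -0.028 e6 -0.001 F [-5.9  2.6  3.2]
yaw 2.4684 Mz -0.009 e6 -0.001 F [-5.7  3.4  2.8]
yaw 2.4834 Mz 0.046 e6 -0.001 F [-6.3  2.2  3. ]
yaw 2.4984 Mz -0.048 e6 -0.007 F [-4.7  2.7  3.8]
```

```bash

python3 -m handwheel '[{"tx":0,"ty":0,"tz":0,"roll":-0.01},{"tx":0,"ty":0,"tz":0,"roll":0},{"tx":0,"ty":0,"tz":0,"roll":0}]' >/dev/null && python3 ok.py 0.1 &&
python3 -m handwheel '[{"tx":0,"ty":0,"tz":0,"roll":-0.01},{"tx":0,"ty":0,"tz":0,"roll":0},{"tx":0,"ty":0,"tz":0,"roll":0}]' >/dev/null && python3 ok.py 0.1 &&
python3 -m handwheel '[{"tx":0,"ty":0,"tz":0,"roll":-0.01},{"tx":0,"ty":0,"tz":0,"roll":0},{"tx":0,"ty":0,"tz":0,"roll":0}]' >/dev/null && python3 ok.py 0.1 &&
python3 -m handwheel '[{"tx":0,"ty":0,"tz":0,"roll":-0.01},{"tx":0,"ty":0,"tz":0,"roll":0},{"tx":0,"ty":0,"tz":0,"roll":0}]' >/dev/null && python3 ok.py 0.1
for i in 1 2 3; do python3 -m handwheel '[{"tx":0,"ty":0,"tz":0,"roll":0}]' >/dev/null; python3 ok.py 0.2;done
```

```text
yaw 2.5083 Mz -0.041 e6 -0.023 F [-5.8  2.7  3.5]
yaw 2.5182 Mz -0.046 e6 -0.064 F [-5.6  2.5  3.6]
yaw 2.5281 Mz -0.141 e6 -0.108 F [-5.4  4.2  3.5]
yaw 2.5281 Mz -0.074 e6 -0.106 F [-5.3  2.9  3.6]
yaw 2.5281 Mz -0.130 e6 -0.106 F [-5.3  3.2  3.2]
yaw 2.5281 Mz -0.108 e6 -0.106 F [-6.1  2.7  4. ]
```

```bash

python3 -m handwheel '[{"tx":0,"ty":0,"tz":0,"roll":-0.006},{"tx":0,"ty":0,"tz":0,"roll":0},{"tx":0,"ty":0,"tz":0,"roll":0},{"tx":0,"ty":0,"tz":0,"roll":0}]' >/dev/null; python3 ok.py 0.1
python3 -m handwheel '[{"tx":0,"ty":0,"tz":0,"roll":0},{"tx":0,"ty":0,"tz":0,"roll":0}]' >/dev/null; python3 ok.py 0.1
python3 -m handwheel '[{"tx":0,"ty":0,"tz":0,"roll":0.006},{"tx":0,"ty":0,"tz":0,"roll":0.01},{"tx":0,"ty":0,"tz":0,"roll":0.01},{"tx":0,"ty":0,"tz":0,"roll":0.006},{"tx":0,"ty":0,"tz":0,"roll":0}]' >/dev/null; python3 ok.py 0.1
python3 -m handwheel '[{"tx":0,"ty":0,"tz":0,"roll":0},{"tx":0,"ty":0,"tz":0,"roll":0},{"tx":0,"ty":0,"tz":0,"roll":0},{"tx":0,"ty":0,"tz":0,"roll":0},{"tx":0,"ty":0,"tz":0,"roll":0}]' 44; python3 ok.py .1; python3 rel.py 30 91 .09
```

```text
yaw 2.5339 Mz -0.119 e6 -0.154 F [-5.5  2.4  3.4]
yaw 2.5339 Mz -0.178 e6 -0.154 F [-5.8  2.8  3.2]
yaw 2.5021 Mz -0.006 e6 0.000 F [-5.6  3.3  3.5]
t: 18.05
tool_pos: [0.5693, -0.1403, 0.0919]
tool_rot: [0.986, 2.982, -0.0]
contact_force: [-0.5, 0.0, 0.3]
opening: 0.0441
grip_force: 0.0
yaw 2.5026 Mz 0.033 e6 0.000 F [-0.5  0.   0.3]
t 18.05 to (30.0, 91.0) tool mm [ 8.3394 92.2897  1.8451] yaw 2.502579183656027 F [-0.5492  0.0356  0.2663] M [0.0319 0.0109 0.0333] q6 -1.3001194592353045 open 0.04414417401091192 tilt [-0.001 -0.   ]
```

```bash

python3 -m handwheel '[{"tx":0,"ty":0,"tz":-15,"roll":0},{"tx":0,"ty":0,"tz":-30,"roll":0},{"tx":0,"ty":0,"tz":-30,"roll":0},{"tx":2,"ty":23,"tz":0,"roll":0},{"tx":2,"ty":23,"tz":0,"roll":0},{"tx":2,"ty":23,"tz":0,"roll":0},{"tx":2,"ty":23,"tz":0,"roll":0}]' 50 >/dev/null
python3 -m handwheel '[{"tx":0,"ty":0,"tz":0,"roll":0.12},{"tx":0,"ty":0,"tz":0,"roll":0.12},{"tx":0,"ty":0,"tz":0,"roll":0.12},{"tx":0,"ty":0,"tz":0,"roll":0.12},{"tx":0,"ty":0,"tz":0,"roll":0.12},{"tx":0,"ty":0,"tz":0,"roll":0.12},{"tx":0,"ty":0,"tz":0,"roll":0.12},{"tx":0,"ty":0,"tz":0,"roll":0.12},{"tx":0,"ty":0,"tz":0,"roll":0.12},{"tx":0,"ty":0,"tz":0,"roll":0.06},{"tx":0,"ty":0,"tz":0,"roll":0},{"tx":0,"ty":0,"tz":0,"roll":0}]'
python3 rel.py 30 91 .09
```

```text
t: 19.63
tool_pos: [0.6175, -0.0614, 0.1665]
tool_rot: [2.438, 1.981, -0.0]
contact_force: [-0.3, -0.4, -0.3]
opening: 0.0499
grip_force: 0.0
t 19.6333 to (30.0, 91.0) tool mm [ 0.2105  0.1546 76.4965] yaw 1.3644725043795747 F [-0.3291 -0.4456 -0.3112] M [-0.0179  0.0384  0.014 ] q6 -0.012626898392184125 open 0.049877798298671075 tilt [-0.0001  0.0001]
```

```bash

python3 -m handwheel '[{"tx":0,"ty":0,"tz":25,"roll":0},{"tx":0,"ty":0,"tz":25,"roll":0},{"tx":0,"ty":0,"tz":15,"roll":0},{"tx":0,"ty":0,"tz":10,"roll":0},{"tx":0,"ty":0,"tz":0,"roll":0},{"tx":0,"ty":8,"tz":0,"roll":0},{"tx":0,"ty":6,"tz":0,"roll":0},{"tx":0,"ty":3,"tz":0,"roll":0},{"tx":0,"ty":3,"tz":0,"roll":0},{"tx":0,"ty":3,"tz":0,"roll":0},{"tx":0,"ty":3,"tz":0,"roll":0},{"tx":0,"ty":3,"tz":0,"roll":0}]'; python3 rel.py 30 91 .09
python3 -m handwheel '[{"tx":0,"ty":2,"tz":0,"roll":0},{"tx":0,"ty":2,"tz":0,"roll":0},{"tx":0,"ty":2,"tz":0,"roll":0},{"tx":0,"ty":2,"tz":0,"roll":0},{"tx":0,"ty":0,"tz":0,"roll":0},{"tx":0,"ty":0,"tz":0,"roll":0}]'; python3 rel.py 30 91 .09
python3 -m handwheel '[{"tx":0,"ty":-6,"tz":0,"roll":0},{"tx":0,"ty":-6,"tz":0,"roll":0},{"tx":0,"ty":0,"tz":-25,"roll":0},{"tx":0,"ty":0,"tz":-30,"roll":0},{"tx":0,"ty":0,"tz":-30,"roll":0},{"tx":0,"ty":0,"tz":0,"roll":0},{"tx":0,"ty":0,"tz":0,"roll":0}]'
python3 - <<'E'
from rel import *
rel(0,0,.092)
ob=ctrl.get_obs();K,E=cam("wrist",ob);im,d=optics.get_image("wrist")
cv2.imwrite("pics/w5.png",im[:,:,::-1])
E
```

```text
t: 20.63
tool_pos: [0.6466, -0.0674, 0.0921]
tool_rot: [2.439, 1.978, 0.001]
contact_force: [-0.1, 0.6, 0.3]
opening: 0.0499
grip_force: 0.5
t 20.6333 to (30.0, 91.0) tool mm [  0.0752 -29.5489   2.014 ] yaw 1.363125176058132 F [-0.1192  0.5779  0.2787] M [ 0.074   0.1223 -0.0077] q6 -0.01051290289939157 open 0.04991707601134169 tilt [-0.0002  0.0013]
t: 21.13
tool_pos: [0.6538, -0.0692, 0.0916]
tool_rot: [2.44, 1.979, 0.0]
contact_force: [0.9, -0.2, 0.4]
opening: 0.0502
grip_force: 0.0
t 21.1333 to (30.0, 91.0) tool mm [  0.2429 -36.9563   1.5605] yaw 1.3627071846927932 F [ 0.8514 -0.1579  0.3822] M [-0.0079  0.0033 -0.0081] q6 -0.010317667238196018 open 0.05015406158060818 tilt [-0.0001  0.0003]
t: 21.72
tool_pos: [0.6429, -0.0667, 0.1798]
tool_rot: [2.437, 1.976, 0.005]
contact_force: [0.5, 0.4, -0.3]
opening: 0.0503
grip_force: 0.0
t 21.7167 to (0, 0) tool mm [-90.8098 -56.6518  87.5006] yaw 1.3628895750194379 F [ 0.4615  0.3585 -0.3491] M [-0.006   0.0481  0.0107] q6 -0.010468915315004863 open 0.05032984684541204 tilt [-0.0001  0.0055]
```

View pics/w5.png

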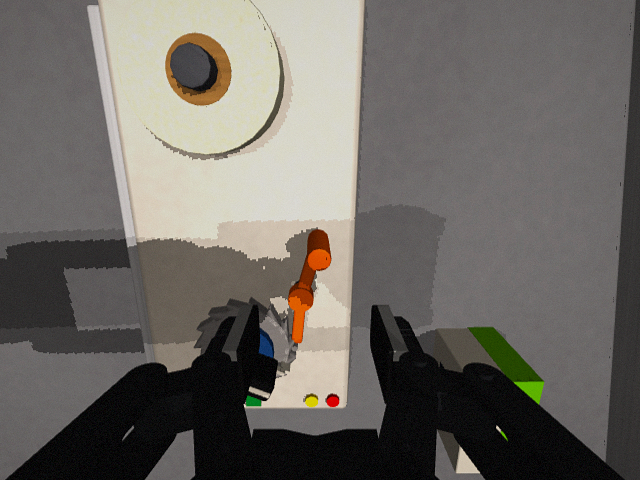

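The picture shows the pawl back in, with the post top at (318,258) and the nose at (297,340) against the wheel. The knob's white line is near (262,385). I'm going back to the knob.

```bash

python3 -m handwheel '[{"tx":-29,"ty":-19,"tz":0,"roll":0},{"tx":-29,"ty":-19,"tz":0,"roll":0},{"tx":-29,"ty":-19,"tz":0,"roll":0},{"tx":0,"ty":0,"tz":0,"roll":-0.12},{"tx":0,"ty":0,"tz":0,"roll":-0.12},{"tx":0,"ty":0,"tz":0,"roll":-0.12},{"tx":0,"ty":0,"tz":0,"roll":-0.12},{"tx":0,"ty":0,"tz":0,"roll":-0.12},{"tx":0,"ty":0,"tz":0,"roll":-0.12},{"tx":0,"ty":0,"tz":0,"roll":-0.12},{"tx":0,"ty":0,"tz":0,"roll":-0.12},{"tx":0,"ty":0,"tz":0,"roll":-0.12}]' 44 >/dev/null
python3 -m handwheel '[{"tx":0,"ty":0,"tz":0,"roll":-0.06},{"tx":0,"ty":0,"tz":0,"roll":0},{"tx":0,"ty":0,"tz":0,"roll":0}]'
python3 - <<'E'
from rel import *
o=np.array([.5692,-.1400]);np.savez("feeder.npz",yaw=yaw,o=o)
ob=ctrl.get_obs();K,E=cam("wrist",ob);im,d=optics.get_image("wrist")
cv2.imwrite("pics/w6.png",im[:,:,::-1])
E
python3 rel.py 0 0 .092
```

```text
t: 23.02
tool_pos: [0.567, -0.1394, 0.1747]
tool_rot: [-0.988, -2.979, -0.0]
contact_force: [-0.0, 0.4, 0.1]
opening: 0.0446
grip_force: 0.0
t 23.0667 to (0.0, 0.0) tool mm [-2.0178  0.8336 83.0372] yaw 2.5011812040693226 F [-1.3209  0.12    1.0397] M [-0.0363 -0.0237 -0.0414] q6 -1.2989487360880805 open 0.04385721103528043 tilt [ 0.0023 -0.0006]
```

View pics/w6.png

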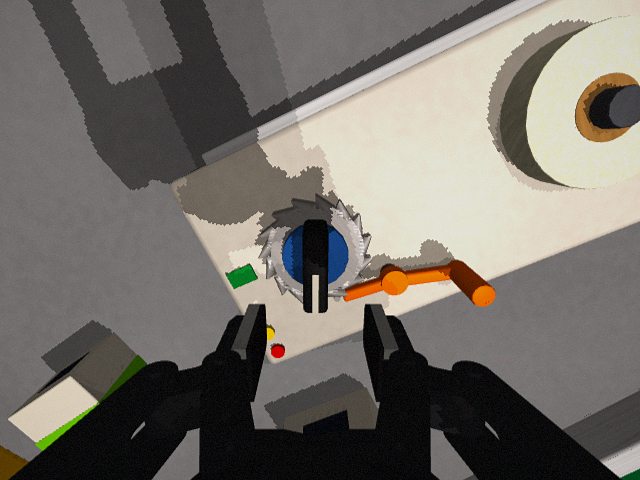

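The bar is upright at column 315 between the tips at 265 and 364, the hub is at about (315,254), and the nose is in the teeth at (348,295). Descend and grip.

```bash

python3 -m handwheel '[{"tx":-1,"ty":0.3,"tz":0,"roll":0},{"tx":0,"ty":0,"tz":20,"roll":0},{"tx":0,"ty":0,"tz":20,"roll":0},{"tx":0,"ty":0,"tz":20,"roll":0},{"tx":0,"ty":0,"tz":12,"roll":0},{"tx":0,"ty":0,"tz":8,"roll":0},{"tx":0,"ty":0,"tz":0,"roll":0},{"tx":0,"ty":0,"tz":0,"roll":0}]' 36 >/dev/null; python3 rel.py 0 0 .092
python3 -m handwheel '[{"tx":0,"ty":0,"tz":0,"roll":0},{"tx":0,"ty":0,"tz":0,"roll":0},{"tx":0,"ty":0,"tz":0,"roll":0},{"tx":0,"ty":0,"tz":0,"roll":0},{"tx":0,"ty":0,"tz":0,"roll":0},{"tx":0,"ty":0,"tz":0,"roll":0},{"tx":0,"ty":0,"tz":0,"roll":0}]' 8 40
python3 rel.py 0 0 .092; python3 ok.py 1
```

```text
t 23.7333 to (0.0, 0.0) tool mm [0.2139 0.1926 4.6739] yaw 2.5025915509727157 F [-0.1004 -1.1205 -0.7893] M [ 0.0201 -0.0209 -0.0145] q6 -1.3003042956156936 open 0.035922918930062504 tilt [ 0. -0.]
t: 24.32
tool_pos: [0.5698, -0.1411, 0.0983]
tool_rot: [0.986, 2.981, -0.002]
contact_force: [-3.1, -2.8, 6.2]
opening: 0.0149
grip_force: 43.3
t 24.3167 to (0.0, 0.0) tool mm [1.1332 0.5234 6.3052] yaw 2.5027869389249564 F [-3.1259 -2.8416  6.231 ] M [-0.3594  0.4725  0.0579] q6 -1.3005507611761802 open 0.014908697269740988 tilt [-0.0025 -0.0005]
yaw 2.5028 Mz 0.058 e6 0.062 F [-3.1 -2.8  6.2]
```

```bash

python3 -m handwheel '[{"tx":0,"ty":0,"tz":-0.7,"roll":0.02},{"tx":0,"ty":0,"tz":0,"roll":0.03},{"tx":0,"ty":0,"tz":0,"roll":0.03},{"tx":0,"ty":0,"tz":0,"roll":0.03},{"tx":0,"ty":0,"tz":0,"roll":0.03},{"tx":0,"ty":0,"tz":0,"roll":0.03},{"tx":0,"ty":0,"tz":0,"roll":0.02}]' >/dev/null; python3 ok.py 1
python3 -m handwheel '[{"tx":0,"ty":0,"tz":0,"roll":0.02},{"tx":0,"ty":0,"tz":0,"roll":0.02}]' >/dev/null; python3 ok.py 1
python3 -m handwheel '[{"tx":0,"ty":0,"tz":0,"roll":0.01},{"tx":0,"ty":0,"tz":0,"roll":0.01}]' >/dev/null; python3 ok.py 1
python3 -m handwheel '[{"tx":0,"ty":0,"tz":0,"roll":0.01},{"tx":0,"ty":0,"tz":0,"roll":0.01}]' >/dev/null; python3 ok.py 1
python3 -m handwheel '[{"tx":0,"ty":0,"tz":0,"roll":0.01},{"tx":0,"ty":0,"tz":0,"roll":0.01}]' >/dev/null; python3 ok.py 1
python3 -m handwheel '[{"tx":0,"ty":0,"tz":0,"roll":0},{"tx":0,"ty":0,"tz":0,"roll":0},{"tx":0,"ty":0,"tz":0,"roll":0},{"tx":0,"ty":0,"tz":0,"roll":0},{"tx":0,"ty":0,"tz":0,"roll":0},{"tx":0,"ty":0,"tz":0,"roll":0},{"tx":0,"ty":0,"tz":0,"roll":0},{"tx":0,"ty":0,"tz":0,"roll":0}]' >/dev/null; python3 ok.py 1; python3 rel.py 0 0 .092
python3 - <<'E'
from rel import *
im,d=optics.get_image("scene");cv2.imwrite("pics/s2.png",cv2.resize(im[220:320,210:350,::-1],None,fx=5,fy=5,interpolation=cv2.INTER_CUBIC))
E
```

```text
yaw 2.3112 Mz 0.164 e6 0.041 F [-2.8 -4.1  4.3]
yaw 2.2709 Mz -0.121 e6 -0.289 F [-2.1 -3.9  4.4]
yaw 2.2510 Mz -0.059 e6 -0.127 F [-1.2 -4.8  5.6]
yaw 2.2314 Mz 0.043 e6 -0.029 F [-2.7 -5.   5.3]
yaw 2.2115 Mz 0.006 e6 -0.033 F [-2.6 -5.3  5.4]
yaw 2.2117 Mz 0.049 e6 -0.019 F [-2.6 -4.6  5.5]
t 26.2333 to (0.0, 0.0) tool mm [1.2978 0.3382 6.3362] yaw 2.2117184437150175 F [-2.6098 -4.5845  5.5021] M [-0.7546  0.3171  0.0485] q6 -1.0096150766206782 open 0.014987877511915881 tilt [-0.0025  0.    ]
```

View pics/s2.png

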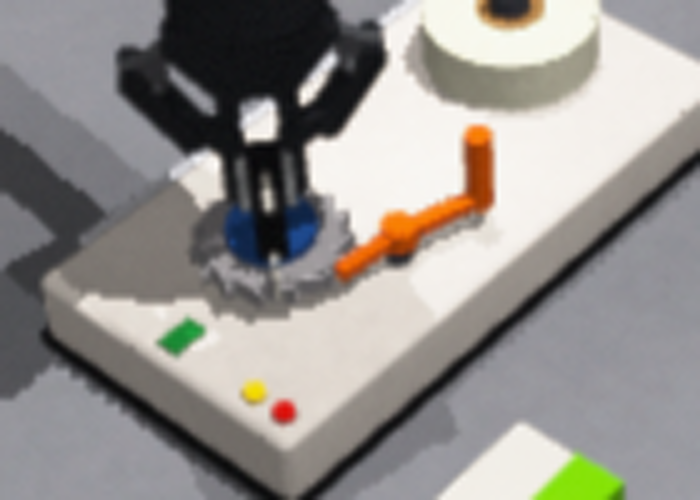

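The crop shows the pawl nose dropped into the wheel at (345,268) and the knob gripped. Torque rose to 0.16, reversed, then went to zero at yaw ≈2.235, so that was click 1, in agreement with the geometry. Now clicks 2 and 3, with pauses.

```bash

python3 -m handwheel '[{"tx":0,"ty":0,"tz":0,"roll":0.04},{"tx":0,"ty":0,"tz":0,"roll":0.04},{"tx":0,"ty":0,"tz":0,"roll":0.04},{"tx":0,"ty":0,"tz":0,"roll":0.04},{"tx":0,"ty":0,"tz":0,"roll":0.04},{"tx":0,"ty":0,"tz":0,"roll":0.04},{"tx":0,"ty":0,"tz":0,"roll":0.04},{"tx":0,"ty":0,"tz":0,"roll":0.04}]' >/dev/null; python3 ok.py 1
python3 -m handwheel '[{"tx":0,"ty":0,"tz":0,"roll":0.02},{"tx":0,"ty":0,"tz":0,"roll":0.02}]' >/dev/null; python3 ok.py 1
python3 -m handwheel '[{"tx":0,"ty":0,"tz":0,"roll":0.02},{"tx":0,"ty":0,"tz":0,"roll":0.02},{"tx":0,"ty":0,"tz":0,"roll":0.02}]' >/dev/null; python3 ok.py 1
python3 -m handwheel '[{"tx":0,"ty":0,"tz":0,"roll":0},{"tx":0,"ty":0,"tz":0,"roll":0},{"tx":0,"ty":0,"tz":0,"roll":0},{"tx":0,"ty":0,"tz":0,"roll":0},{"tx":0,"ty":0,"tz":0,"roll":0},{"tx":0,"ty":0,"tz":0,"roll":0},{"tx":0,"ty":0,"tz":0,"roll":0},{"tx":0,"ty":0,"tz":0,"roll":0}]' >/dev/null; python3 ok.py 1
python3 -m handwheel '[{"tx":0,"ty":0,"tz":0,"roll":0.04},{"tx":0,"ty":0,"tz":0,"roll":0.04},{"tx":0,"ty":0,"tz":0,"roll":0.04},{"tx":0,"ty":0,"tz":0,"roll":0.04},{"tx":0,"ty":0,"tz":0,"roll":0.04},{"tx":0,"ty":0,"tz":0,"roll":0.04},{"tx":0,"ty":0,"tz":0,"roll":0.04},{"tx":0,"ty":0,"tz":0,"roll":0.04}]' >/dev/null; python3 ok.py 1
python3 -m handwheel '[{"tx":0,"ty":0,"tz":0,"roll":0.02},{"tx":0,"ty":0,"tz":0,"roll":0.02},{"tx":0,"ty":0,"tz":0,"roll":0.02}]' >/dev/null; python3 ok.py 1
python3 -m handwheel '[{"tx":0,"ty":0,"tz":0,"roll":0.02},{"tx":0,"ty":0,"tz":0,"roll":0.02}]' >/dev/null; python3 ok.py 1
python3 -m handwheel '[{"tx":0,"ty":0,"tz":0,"roll":0},{"tx":0,"ty":0,"tz":0,"roll":0},{"tx":0,"ty":0,"tz":0,"roll":0},{"tx":0,"ty":0,"tz":0,"roll":0},{"tx":0,"ty":0,"tz":0,"roll":0},{"tx":0,"ty":0,"tz":0,"roll":0},{"tx":0,"ty":0,"tz":0,"roll":0},{"tx":0,"ty":0,"tz":0,"roll":0}]' >/dev/null; python3 ok.py 1;python3 rel.py 0 0 .092
```

```text
yaw 1.8904 Mz 0.219 e6 -0.290 F [-3.5 -4.7  5.7]
yaw 1.8507 Mz -0.045 e6 -0.225 F [-3.2 -4.7  6.4]
yaw 1.7911 Mz 0.070 e6 -0.129 F [-3.8 -5.   6. ]
yaw 1.7916 Mz -0.078 e6 -0.056 F [-3.8 -5.3  5.8]
yaw 1.4703 Mz 0.193 e6 -0.300 F [-4.8 -4.5  7.3]
yaw 1.4109 Mz 0.050 e6 -0.152 F [-3.8 -4.5  7. ]
yaw 1.3711 Mz 0.028 e6 -0.130 F [-3.8 -5.9  6.8]
yaw 1.3717 Mz 0.002 e6 -0.057 F [-5.  -6.2  5.7]
t 29.7833 to (0.0, 0.0) tool mm [ 1.3699 -0.1964  6.2981] yaw 1.3716560323681775 F [-5.0375 -6.2181  5.7213] M [-0.865   0.703   0.0023] q6 -0.16950361767193162 open 0.014717781306532823 tilt [-0.0022  0.0004]
```

```bash

python3 -m handwheel '[{"tx":-0.6,"ty":-0.4,"tz":-0.6,"roll":0.01},{"tx":0,"ty":0,"tz":0,"roll":0},{"tx":0,"ty":0,"tz":0,"roll":0}]' >/dev/null; python3 ok.py 1
python3 -m handwheel '[{"tx":0,"ty":0,"tz":0,"roll":0},{"tx":0,"ty":0,"tz":0,"roll":0},{"tx":0,"ty":0,"tz":0,"roll":0},{"tx":0,"ty":0,"tz":0,"roll":0},{"tx":0,"ty":0,"tz":0,"roll":0},{"tx":0,"ty":0,"tz":-15,"roll":0},{"tx":0,"ty":0,"tz":-30,"roll":0},{"tx":0,"ty":0,"tz":-35,"roll":0},{"tx":0,"ty":0,"tz":0,"roll":0},{"tx":0,"ty":0,"tz":0,"roll":0}]' 40
python3 - <<'E'
from rel import *
ob=ctrl.get_obs();K,E=cam("wrist",ob);im,d=optics.get_image("wrist")
cv2.imwrite("pics/w7.png",im[:,:,::-1])
hsv=cv2.cvtColor(im,cv2.COLOR_RGB2HSV);H,S,V=[hsv[...,i].astype(int) for i in range(3)]
wh=(V>150)&(S<60);wh[:225]=0;wh[320:]=0;wh[:,:300]=0;wh[:,330:]=0
n,l,s,c=cv2.connectedComponentsWithStats(wh.astype(np.uint8));print(s[1:],c[1:])
rel(0,0,.092)
E
```

```text
yaw 1.3624 Mz -0.006 e6 -0.016 F [-1.7 -5.4  4.3]
t: 30.87
tool_pos: [0.5704, -0.1411, 0.1812]
tool_rot: [2.436, 1.976, 0.005]
contact_force: [1.2, -0.1, -0.2]
opening: 0.0403
grip_force: 0.0
[[309 267   5   4   9]
 [326 277   1   1   1]
 [328 276   1   1   1]
 [325 281   1   1   1]
 [325 283   5   5  16]
 [320 290  10  30 248]
 [300 301   4  19  63]] [[310.2222 268.    ]
 [326.     277.    ]
 [328.     276.    ]
 [325.     281.    ]
 [327.25   285.1875]
 [325.1492 306.2702]
 [301.3175 310.8254]]
t 30.9167 to (0, 0) tool mm [ 0.7162 -0.2685 86.8224] yaw 1.3629418938737983 F [ 0.561  -0.6225 -0.1752] M [-0.023  -0.0329 -0.0604] q6 -0.16162186860306624 open 0.04001358108358727 tilt [-0.     0.002]
```

View pics/w7.png

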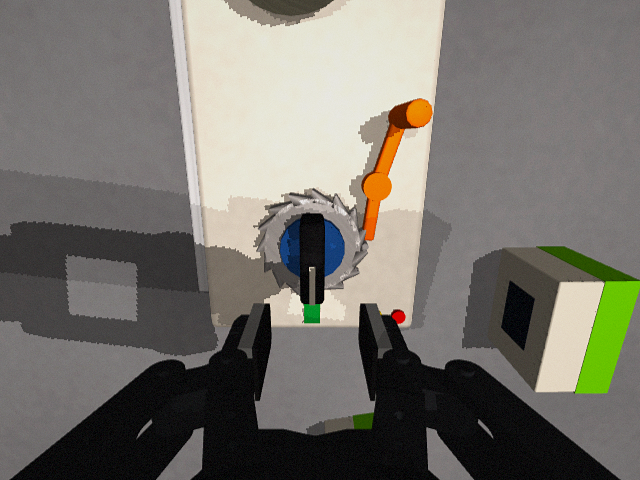

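The picture shows the bar and white line (column 312) pointing straight at the green mark at (312,313). The pawl nose is in the teeth at (370,238), and the gripper is clear. Handing in.

```bash
python3 -c "
from station import ctrl;print(ctrl.finish_job())"
```

```text
the job is handed in; nothing more can be done
None
```

The job is handed in: the pawl was swung clear, the knob turned back until it bore gently on the home stop, the pawl swung back in, and the knob turned forward three clicks with a pause after each; the last picture shows the pointer at the green mark, the pawl in its tooth and the gripper clear, and I sent no moves that touched the cartons or the spare roll.

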